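Load the sample lift, ratchet it up and prop it

TASK

Stand every dropper bottle from the worktop upright on the deck of the sample lift while it is down, then swing the red ratchet lever back and forth until the deck's top has risen to the green line, without pushing the deck or turning the wheel by hand. Then swing the yellow safety prop up past upright so that it leans on its stop by itself under the deck's yellow tongue, with the lever left back at its left stop. Leave the conical flask and the petri dish where they stand.

Things in the scene. Friction and masses are not known exactly. Their poses are not given: they have to be found in the camera images.
- lift: The sample lift, fixed: a white base plate with a deck on two columns and, to its right, a drive housing with a ratchet wheel on top. Origin on the worktop under the deck's middle; x points away from the robot, y to the left (the end without the wheel), z up; turned by up to 0.15 rad. A white gauge plate (34 mm wide, at x +0.083, y +0.08, up to z 0.17) has the green line for the deck's top.
- deck_top (a point): Centre of the deck's top face; axes as the lift's. The deck is a flat grey-topped plate, 150 (x) x 250 (y) x 8 mm, with no rim; its top is at z 0.096 when down. A yellow tongue sticks out of its near edge (lift x -0.075 to -0.117, y -0.037 to +0.013, same thickness).
- deck_height (a joint): How far the deck has been raised (m), 0 down to 0.066. The wheel lifts it 10 mm per notch and it stays where it is left; it cannot be lowered. With its top at the green line it reads 0.048; five full strokes of the lever from the bottom bring it to about 0.050.
- wheel_turn (a joint): Turn of the ratchet wheel (rad), anticlockwise seen from above; 10 teeth, 0.628 rad a notch. The pawls let it turn only that way.
- lever_angle (a joint): Ratchet lever (rad): 0 at its left stop, 0.95 at its right stop, anticlockwise from above. It points 2.670 rad + this value, anticlockwise from the lift's +x: towards the robot. Swung right (growing) it drives the wheel, swung left it clicks back freely; the pawl drops behind the next tooth only below about 0.25. Stays where left; under 5 N.
- lever_axis (a point): The lever's vertical turning axis (the wheel's middle), at the height of lever_grip. 125 mm from lever_grip.
- lever_grip (a point): Where to grip the red upright handle post at the end of the ratchet lever: a round post 16 mm thick, standing from z 0.091 to 0.151; this point is at z 0.131. The lever bar below it has its top at z 0.093.
- prop_angle (a joint): Yellow safety prop (rad): 0 lying flat to the lift's left, 1.571 upright, 1.82 on its stop past upright. Let go before upright it falls back; let go beyond, it stays on its stop by its weight. 85 mm long from pivot to end; it passes under the tongue only when deck_height is 0.044 or more.
- prop_pivot (a point): A point on the prop's level pivot axis (along the lift's x), in line with prop_pin across y; z 0.040.
- prop_pin (a point): Where to pinch the black round pin of the safety prop: 12 mm thick, 50 mm long, sticking out of the bar towards the robot along the lift's -x, 60 mm from the pivot axis; this point is 30 mm out from the bar's face. It turns with the prop, so in a loose pinch along the lift's y it rolls between the fingers as the prop swings.
- flask: A conical glass flask with pink contents, 84 mm across, 125 mm tall, a bystander. Origin under its middle.
- dish: A flat glass petri dish, 100 mm across, 18 mm high, a bystander. Origin under its middle.
- bottle_1_mid (a point): Middle of a white dropper bottle with a blue pointed cap, half-way up: 32 mm across (straight body from the foot to 55 mm up), 81 mm tall; this point is 40.5 mm above its foot; z axis up along the bottle. Weighs about 60 g, heavy at the foot. May be absent.
- bottle_2_mid (a point): Middle of a white dropper bottle with a red pointed cap, half-way up: 32 mm across (straight body from the foot to 55 mm up), 81 mm tall; this point is 40.5 mm above its foot; z axis up along the bottle. Weighs about 60 g, heavy at the foot. May be absent.
- bottle_3_mid (a point): Middle of a white dropper bottle with a yellow pointed cap, half-way up: 32 mm across (straight body from the foot to 55 mm up), 81 mm tall; this point is 40.5 mm above its foot; z axis up along the bottle. Weighs about 60 g, heavy at the foot. May be absent.
- bottle_4_mid (a point): Middle of a white dropper bottle with a blue pointed cap, half-way up: 32 mm across (straight body from the foot to 55 mm up), 81 mm tall; this point is 40.5 mm above its foot; z axis up along the bottle. Weighs about 60 g, heavy at the foot. May be absent.
- deck: The deck itself, as solid (see deck_top); origin at the centre of its underside.
- wheel: The ratchet wheel, 100 mm across, top at z 0.082, under the lever; origin on its axis, at its underside.

How it is judged:
By the outcome, as a careful person would: the job done as asked, in the order asked, and still so for the second after the job is handed in, with the robot touching nothing.
Of bottle_1, bottle_2, bottle_3, bottle_4 only 2 to 4 are there at a start; the rules pass over those that are not, and their reading is None.
At some moment in a run one of bottle_1, bottle_2, bottle_3, bottle_4 may be knocked a few centimetres aside while the robot is not near it.
It also fails if it takes over 210 s, if anything falls off the work surface, if the arm or the gripper's body presses on something with over 40 N, if the wrist force passes 120 N, or if a joint passes its speed limit or range.

ROBOT

A 6-joint arm with a two-finger parallel gripper is mounted at the origin on a cart in front of the work surface, level with it; the furniture and walls round the work are solid. World frame = base frame: x ahead of the robot, y to its left, z up, the work surface at z = 0. Lengths are in m, angles in rad, forces in N, time in s.
With the tool pointing down it reaches from about 0.35 to 0.975 m from the base axis. Payload 7.1 kg.
Tool frame: the origin (TCP) lies midway between the tips of the shut fingers; the grasp point (between the pads) lies 19 mm behind it; z points along the fingers, x is the direction in which the jaws open and shut, and the axes are right-handed (so a half turn about z gives the same grasp; the last joint's range is limited). The gripper opens to 88 mm and grips with 3 to 60 N. Pads are 20 mm wide; open, the fingers measure 115 mm over their backs; the gripper's body (75 mm by 178 mm) begins 61 mm behind the grasp point.
Start: joints at [1.322, 0.423, 1.63, -0, 1.089, -0.019], TCP at [0.142, 0.609, 0.223] pointing down, gripper open.
Joint ranges: [-3, 3], [-0.9, 2.11], [0.09, 2.58], [-1.31, 4.45], [0.11, 2.69], [-2.54, 2.54]. Speed limits (rad/s): [2.39, 2.39, 3.01, 3.14, 3.14, 3.14].

INTERFACE

Orientations are given as a unit quaternion [w, x, y, z].
In Python, from station import move_pose, movel, movej, command_gripper, wait, inverse_kinematics, read_camera, camera_info, MotionError, job_done, get_time, get_joint_pos, get_qvel, get_effort, get_tcp_pos, get_ee_rot, get_ft_force, get_ft_torque, get_grip_width gives the robot as it stands. Calls block until the motion is done:
- move_pose(position, orientation): joint-space move of the TCP to a pose.
- movel(position, frame=None, v=0.15, until_force=None): straight line of the TCP; frame=None keeps the orientation; v is the mean speed in m/s. With until_force (N) it stops when the force on the tool has changed by that much, and returns True; else False.
- movej(angles): joint-space move.
- command_gripper(opening): opening from 0.0 (shut) to 1.0 (fully open); the grip force is fixed at half the most; returns when the fingers have stopped.
- wait(seconds).
- inverse_kinematics(position, orientation): joint angles nearest the present ones, or None.
- read_camera(name): name is "side" or "top"; returns the picture (480x640x3 uint8, red, green, blue); there is no depth.
- camera_info(name): a dict with "intrinsics" (3x3 intrinsics, pixels), "T" (4x4, takes a point from camera to world coordinates). Camera axes: x right, y up, looking along -z (the intrinsics and any distortion apply to the point x, -y, -z); pixel columns grow to the right and rows downward; lengths in m; the calibration is good to about 2 mm. A picture is of the moment at which its call begins. camera_info takes no time and is no camera call.
A pose or a line that the arm cannot do raises MotionError and nothing moves.
- job_done(): hands the job in, once; it reports no verdict.
Readings, each from a call of its own:
- get_time(): time.
- get_joint_pos(): joint angles.
- get_qvel(): joint speeds.
- get_effort(): joint torques, N m.
- get_tcp_pos(): TCP position.
- get_ee_rot(): TCP orientation.
- get_ft_force(): force on the tool from outside, world axes, zero at the start.
- get_ft_torque(): the same for the moment, N m.
- get_grip_width(): opening from 0.0 (shut) to 1.0 (fully open).
Only numpy, scipy, OpenCV 4.12 (cv2) and the standard library are available. Lean on these libraries where they do the work, as an engineer would, in place of code of your own. Each camera call takes 0.05 s, during which the arm holds its last target.

## Working session

There is one attempt and no reset: what is moved stays moved. The work goes in short steps, each a Python script; the robot and the scene stay as the last script left them, time stands still between calls to the robot, and variables do not carry over. Pictures are saved under pics/ and viewed, and the job is handed in when it is done.

```bash
mkdir -p pics; ls; python3 - <<'E'
from station import *
import cv2
for n in ("side","top"):
    im=read_camera(n); cv2.imwrite(f"pics/{n}0.png",im[:,:,::-1])
    c=camera_info(n); print(n,c)
print(get_time())
E
```

```text
pics
side {'intrinsics': array([[439.46147716,   0.        , 320.51867641],
       [  0.        , 439.46147716, 239.59536722],
       [  0.        ,   0.        ,   1.        ]]), 'T': array([[-0.97976549,  0.10081458, -0.17290464,  0.39150198],
       [-0.20001867, -0.46202234,  0.86401845,  0.79689051],
       [ 0.00721985,  0.88111962,  0.47283834,  0.5018959 ],
       [ 0.        ,  0.        ,  0.        ,  1.        ]])}
top {'intrinsics': array([[532.07624764,   0.        , 316.92302435],
       [  0.        , 532.07624764, 241.75479128],
       [  0.        ,   0.        ,   1.        ]]), 'T': array([[ 0.00797068,  0.99515686, -0.09797602,  0.43529836],
       [-0.99994376,  0.00861765,  0.00618198,  0.05552283],
       [ 0.00699637,  0.09792124,  0.99516957,  1.11532728],
       [ 0.        ,  0.        ,  0.        ,  1.        ]])}
0.1
```

View pics/side0.png

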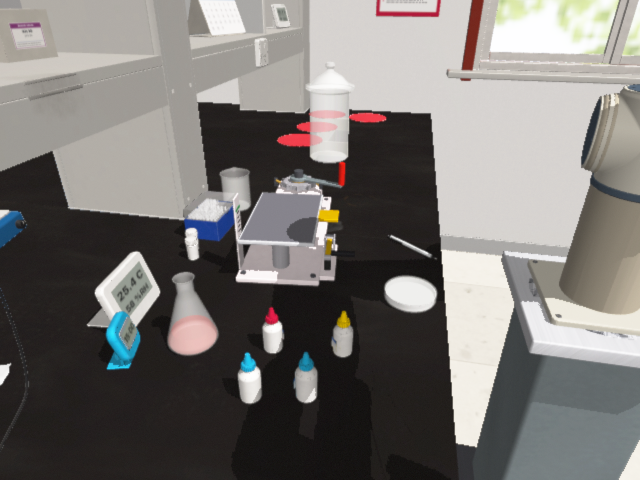

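View pics/top0.png

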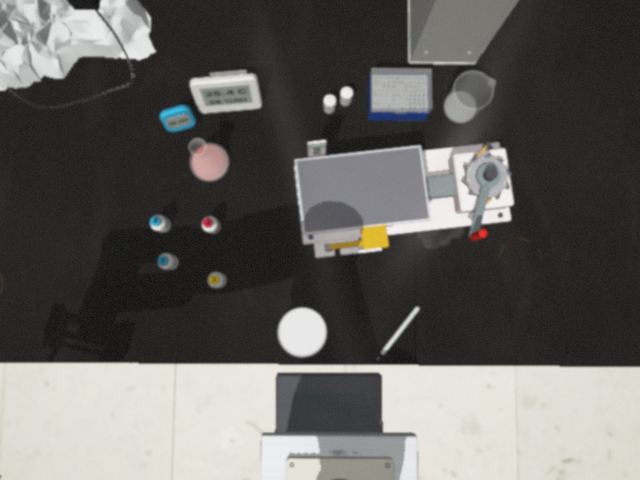

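```bash
cat > h.py <<'E'
from station import *
import numpy as np, cv2
C={n:camera_info(n) for n in("side","top")}
def proj(n,p):
    T=C[n]["T"];K=C[n]["intrinsics"];q=T[:3,:3].T@(np.array(p)-T[:3,3])
    q=np.array([q[0],-q[1],-q[2]]);u=K@q;return u[:2]/u[2]
def bp(n,uv,z):
    T=C[n]["T"];K=C[n]["intrinsics"];r=np.linalg.inv(K)@[uv[0],uv[1],1];r=T[:3,:3]@[r[0],-r[1],-r[2]]
    o=T[:3,3];return o+r*(z-o[2])/r[2]
def crop(im,r,s,fn):
    x0,y0,x1,y1=r
    c=cv2.resize(im[y0:y1,x0:x1],None,fx=s,fy=s,interpolation=cv2.INTER_CUBIC)
    for x in range((x0//20+1)*20,x1,20):
        cv2.putText(c,str(x),((x-x0)*s,8),0,.3,(0,255,0),1);cv2.line(c,((x-x0)*s,10),((x-x0)*s,14),(0,255,0),1)
    for y in range((y0//20+1)*20,y1,20):
        cv2.putText(c,str(y),(0,(y-y0)*s+3),0,.3,(0,255,0),1);cv2.line(c,(20,(y-y0)*s),(25,(y-y0)*s),(0,255,0),1)
    cv2.imwrite(fn,c)
E
python3 - <<'E'
import cv2,sys;sys.path.insert(0,'.')
from h import *
s=cv2.imread("pics/side0.png");t=cv2.imread("pics/top0.png")
crop(t,(280,130,530,270),3,"pics/a1.png")
crop(s,(220,150,370,290),4,"pics/a2.png")
crop(t,(130,130,250,300),3,"pics/a3.png")
crop(s,(150,260,370,420),3,"pics/a4.png")
E
```

```text
(no output)
```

View pics/a1.png

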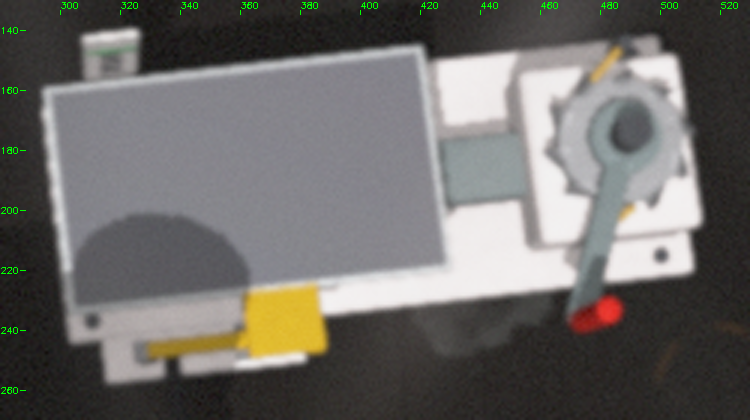

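View pics/a2.png

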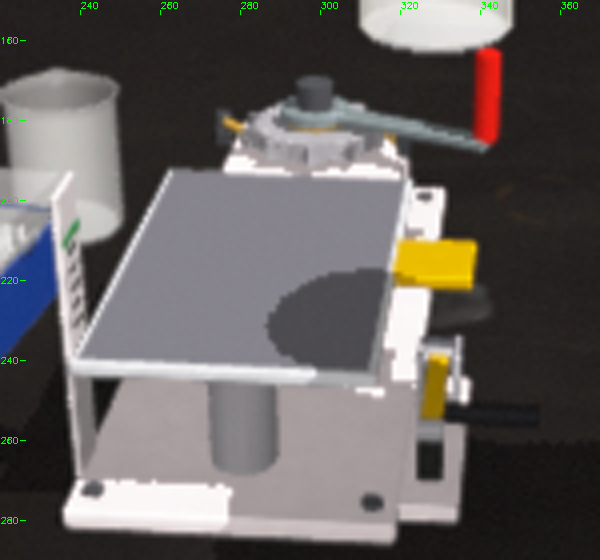

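View pics/a3.png

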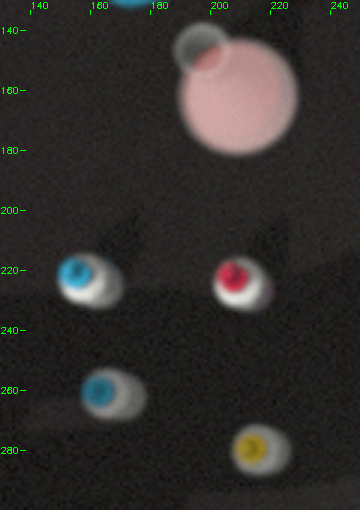

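View pics/a4.png

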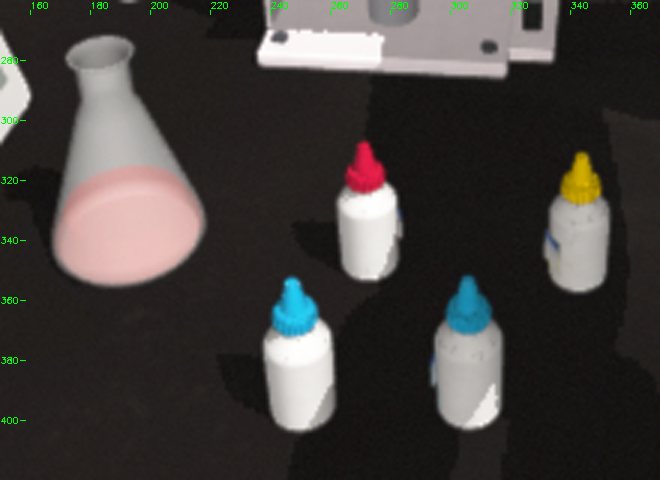

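```bash
python3 - <<'E'
from h import *
np.set_printoptions(precision=4,suppress=True)
tt=dict(b1=(155.5,219.8),r=(208.5,221.5),b4=(162.3,259.7),y=(213.7,279))
ss=dict(b1=(246.7,353.3),r=(271,307.7),b4=(305.7,352.3),y=(344,311))
for k in tt: print(k,bp("top",tt[k],.081),bp("side",ss[k],.081))
c=[(294.3,159.3),(420.7,145),(429,219),(303,232)]
P=np.array([bp("top",x,.096) for x in c]);print(P)
print(P.mean(0),[np.linalg.norm(P[i]-P[(i+1)%4]) for i in range(4)])
d=P[0]-P[1]+P[3]-P[2];print("yaw",np.arctan2(-d[0],d[1]));d=P[0]-P[3]+P[1]-P[2];print(np.arctan2(d[1],d[0]))
from scipy.optimize import least_squares
cs=[(262.5,192.5),(321,193.5),(314,244.5),(239,241)] # side: far-left, far-right, near-right, near-left (top face outer)
# lift coords: side near-left = +x,+y ; near-right=-x,+y ; far-right=-x,-y; far-left=+x,-y
def pts(p):
    x,y,a=p;R=np.array([[np.cos(a),-np.sin(a)],[np.sin(a),np.cos(a)]])
    f=lambda l:np.r_[R@l[:2]+[x,y],l[2]]
    return f
def res(p,full=True):
    f=pts(p);X,Y=.075,.125;r=[]
    for l,uv in zip([(X,Y),(X,-Y),(-X,-Y),(-X,Y)],c): r.append(proj("top",f(np.r_[l,.096]))-uv)
    if full:
      for l,uv in zip([(X,-Y),(-X,-Y),(-X,Y),(X,Y)],cs): r.append(proj("side",f(np.r_[l,.096]))-uv)
    return np.concatenate(r)
for fl in (False,True):
    s=least_squares(res,[P.mean(0)[0],P.mean(0)[1],0.1],args=(fl,));print(s.x,s.fun.round(1))
# lever grip
print("grip top end", bp("top",(483.3,233.5),.151), bp("side",(341.5,162.5),.151))
E
```

```text
b1 [0.5776 0.3654 0.081 ] [0.5782 0.3707 0.081 ]
r [0.5751 0.2617 0.081 ] [0.5761 0.2659 0.081 ]
b4 [0.4995 0.3492 0.081 ] [0.4999 0.3521 0.081 ]
y [0.4629 0.2485 0.081 ] [0.4627 0.2502 0.081 ]
[[ 0.6972  0.0947  0.096 ]
 [ 0.7282 -0.153   0.096 ]
 [ 0.5818 -0.1674  0.096 ]
 [ 0.5543  0.0762  0.096 ]]
[ 0.6404 -0.0374  0.096 ] [np.float64(0.24961833038846692), np.float64(0.14715833002587453), np.float64(0.24517399185285885), np.float64(0.14405575362095108)]
yaw 0.11859472024510309
0.11344284384750243
[ 0.6405 -0.0374  0.1172] [-0.4 -1.6 -0.1 -0.7  1.5  0.6 -1.   1.5]
[ 0.6393 -0.038   0.1265] [-0.4 -0.4 -0.3 -0.6  2.1  0.6 -0.2  2.7 -1.2 -0.1  1.8  1.  -0.4 -0.2
 -2.6 -0. ]
grip top end [ 0.548  -0.2545  0.151 ] [ 0.5502 -0.2568  0.151 ]
```

```bash
cat >> h.py <<'E'
from scipy.optimize import least_squares
def tri(a,b): # top uv, side uv
    return least_squares(lambda p:np.r_[proj("top",p)-a,proj("side",p)-b],[.6,0,.1])
E
python3 - <<'E'
from h import *
np.set_printoptions(precision=4,suppress=True)
L=np.array([.6399,-.0377]);a=.121
def lift(x,y,z): 
    c,s=np.cos(a),np.sin(a);return np.array([L[0]+c*x-s*y,L[1]+s*x+c*y,z])
def inv(p):
    c,s=np.cos(a),np.sin(a);d=p[:2]-L;return np.array([c*d[0]+s*d[1],-s*d[0]+c*d[1],p[2]])
for n,u,v in [("knob",(490.3,172),(298.6,170.5)),("hub",(487.3,174.3),(298.7,178)),("grip",(483.3,233.5),(341.5,162.5)),("grip",(482.7,233.5),(341.5,162.5)),("gripbot",(473,238),(341.5,185))]:
    s=tri(u,v);print(n,s.x,s.fun.round(1),"lift",inv(s.x))
t=cv2.imread("pics/top0.png");s=cv2.imread("pics/side0.png")
X,Y=.075,.125
segs=[]
q=[lift(X,Y,.096),lift(X,-Y,.096),lift(-X,-Y,.096),lift(-X,Y,.096)];segs+=[(q[i],q[(i+1)%4]) for i in range(4)]
q=[lift(-.075,-.037,.096),lift(-.117,-.037,.096),lift(-.117,.013,.096),lift(-.075,.013,.096)];segs+=[(q[i],q[i+1]) for i in range(3)]
q=[lift(.083,.063,.17),lift(.083,.097,.17)];segs+=[(q[0],q[1])]
q=[lift(.083,.063,.144),lift(.083,.097,.144)];segs+=[(q[0],q[1])]
for n,im,r,k in(("top",t,(280,130,530,270),3),("side",s,(220,150,370,290),4)):
    c=cv2.resize(im[r[1]:r[3],r[0]:r[2]],None,fx=k,fy=k,interpolation=cv2.INTER_CUBIC)
    for A,B in segs:
        pa=(proj(n,A)-r[:2]+.5)*k;pb=(proj(n,B)-r[:2]+.5)*k
        cv2.line(c,tuple(int(v) for v in pa.round()),tuple(int(v) for v in pb.round()),(0,255,0),1)
    cv2.imwrite(f"pics/o_{n}.png",c)
E
```

```text
knob [ 0.6707 -0.2834  0.1119] [ 0.1  0.6 -0.8 -0.1] lift [ 0.0009 -0.2476  0.1119]
hub [ 0.6711 -0.2847  0.0904] [ 0.1  0.6 -0.8 -0.1] lift [ 0.0012 -0.2489  0.0904]
grip [ 0.5486 -0.2542  0.1518] [-0.  -0.4  0.5  0.1] lift [-0.1168 -0.2039  0.1518]
grip [ 0.5485 -0.2529  0.1522] [-0.  -0.3  0.5  0.1] lift [-0.1167 -0.2026  0.1522]
gripbot [ 0.5466 -0.253   0.0924] [-0.  -0.4  0.5  0.1] lift [-0.1186 -0.2025  0.0924]
```

View pics/o_top.png

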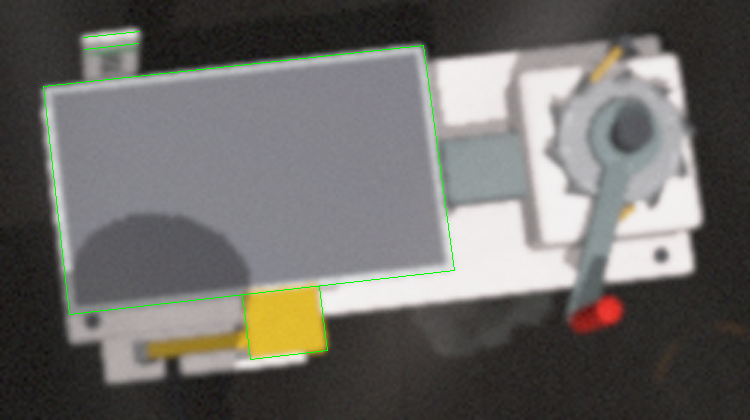

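View pics/o_side.png

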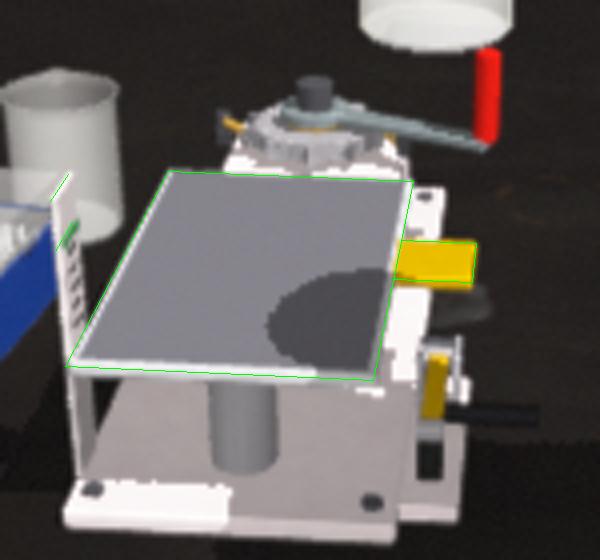

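```bash
cat >> h.py <<'E'
from scipy.spatial.transform import Rotation as Ro
L=np.array([.6399,-.0377]);YAW=.121
def lift(x,y,z):
    c,s=np.cos(YAW),np.sin(YAW);return np.array([L[0]+c*x-s*y,L[1]+s*x+c*y,z])
def quat(xa,za):
    xa=np.array(xa,float);za=np.array(za,float);za/=np.linalg.norm(za);xa-=za*(xa@za);xa/=np.linalg.norm(xa)
    q=Ro.from_matrix(np.c_[xa,np.cross(za,xa),za]).as_quat();return [q[3],q[0],q[1],q[2]]
def down(th): return quat([np.cos(th),np.sin(th),0],[0,0,-1])
E
python3 - <<'E'
from h import *
np.set_printoptions(precision=3,suppress=True)
print("rot",get_ee_rot(),Ro.from_quat(np.roll(get_ee_rot(),-1)).as_matrix().ravel())
s=cv2.imread("pics/side0.png")
print("flask",bp("top",(209,161),.02),bp("side",(192,335),.02)); print("dish",bp("top",(302.5,332),.018),bp("side",(410.5,290),.018))
for n,x in dict(b1=(.577,.367),r=(.5755,.263),b4=(.4997,.3505),y=(.463,.2495)).items():
    print(n,proj("top",(*x,0)),proj("side",(*x,0)))
print("pin",[bp("side",u,.04) for u in((331.3,253),(354.5,253.7))])
print("bar top",[bp("top",u,.046) for u in((329,246.7),(361.7,243))])
for th in(YAW,YAW+np.pi):
  for p in[(.577,.367,.021),(.463,.25,.021),lift(0,.095,.12),lift(0,-.055,.12),lift(0,-.055,.25)]:
    print(round(th,2),inverse_kinematics(list(p),down(th)))
for a in(0,.5,.95):
  w=2.67+YAW+a;g=np.array([.671+.125*np.cos(w),-.284+.125*np.sin(w),.112])
  for th in(w+np.pi/2,w-np.pi/2): print("lev",a,g,inverse_kinematics(list(g),down(th)))
E
```

```text
rot [ 0.     0.784  0.621 -0.001] [ 0.228  0.974 -0.     0.974 -0.228 -0.001 -0.001 -0.    -1.   ]
flask [0.711 0.276 0.02 ] [0.708 0.287 0.02 ]
dish [0.358 0.077 0.018] [0.358 0.077 0.018]
b1 [166.044 225.4  ] [252.365 393.834]
r [215.404 226.539] [274.125 346.095]
b4 [172.615 262.086] [306.585 393.736]
y [220.438 280.041] [342.298 350.347]
pin [array([0.526, 0.006, 0.04 ]), array([ 0.478, -0.001,  0.04 ])]
bar top [array([0.531, 0.024, 0.046]), array([ 0.539, -0.042,  0.046])]
0.12 [ 0.549  0.757  1.577 -0.     0.808  0.428]
0.12 [ 0.472  0.603  1.946 -0.     0.593  0.351]
0.12 [ 0.071  0.557  1.68  -0.     0.904 -0.05 ]
0.12 [-0.16   0.585  1.627 -0.     0.929 -0.281]
0.12 [-0.16   0.437  1.54  -0.     1.164 -0.281]
3.26 None
3.26 None
3.26 None
3.26 None
3.26 None
lev 0 [ 0.554 -0.241  0.112] [-0.43   0.535  1.747 -0.     0.86   1.491]
lev 0 [ 0.554 -0.241  0.112] [-0.43   0.535  1.747 -0.     0.86  -1.651]
lev 0.5 [ 0.547 -0.303  0.112] [-0.524  0.561  1.697 -0.     0.884  0.897]
lev 0.5 [ 0.547 -0.303  0.112] [-0.524  0.561  1.697 -0.     0.884 -2.244]
lev 0.95 [ 0.568 -0.355  0.112] [-0.576  0.616  1.591 -0.     0.935  0.395]
lev 0.95 [ 0.568 -0.355  0.112] None
```

```bash
cat >> h.py <<'E'
def pickplace(src,slot,carry=.235,hold=False):
    q=down(YAW)
    command_gripper(.72)
    move_pose([src[0],src[1],.16],q)
    movel([src[0],src[1],.021],v=.2)
    command_gripper(0); w=get_grip_width()
    movel([src[0],src[1],carry],v=.25)
    d=lift(0.0,slot,0)
    print("grip",w,get_grip_width(),get_time(),get_ft_force().round(1) if hasattr(get_ft_force(),'round') else get_ft_force())
    if get_grip_width()<.25: return False
    move_pose([d[0],d[1],carry],q)
    movel([d[0],d[1],.130],v=.25)
    st=movel([d[0],d[1],.111],v=.04,until_force=4)
    print("touch",st,get_tcp_pos())
    command_gripper(.6)
    movel([d[0],d[1],.24],v=.25)
    return True
def snap(k):
    for n in("side","top"): cv2.imwrite(f"pics/{n}{k}.png",read_camera(n)[:,:,::-1])
E
python3 - <<'E'
from h import *
print(pickplace((.5755,.2635),-.055)); snap(1); print(get_time())
E
```

```text
grip 0.3604311553587299 0.3544461097736393 5.1417 [-0.7 -0.5 -0.9]
touch True [ 0.64748796 -0.0923861   0.11674424]
True
8.75
```

View pics/side1.png

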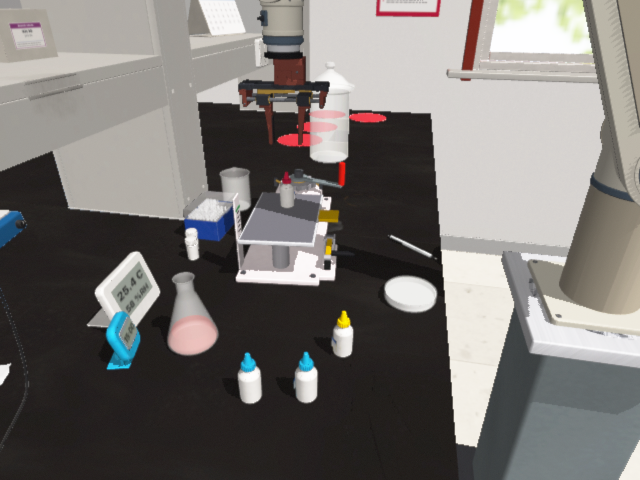

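View pics/top1.png

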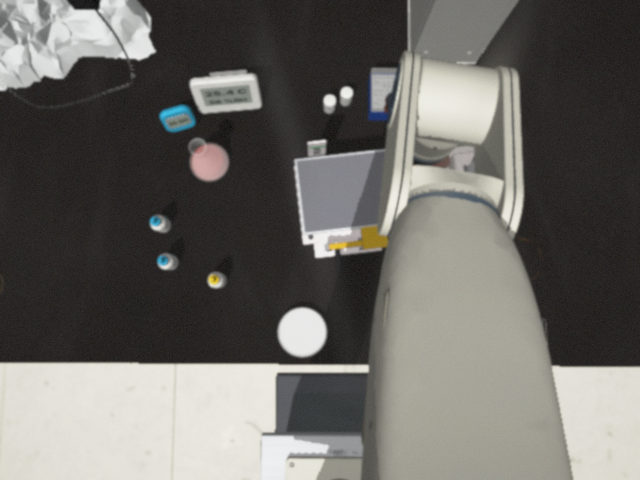

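```bash
cat >> h.py <<'E'
H={"blue":(92,108),"yellow":(20,30),"red":(168,180)}
def caps(col,im=None,box=(220,260,380,420)):
    im=read_camera("side") if im is None else im
    h=cv2.cvtColor(im,cv2.COLOR_RGB2HSV);lo,hi=H[col]
    m=((h[...,0]>=lo)&(h[...,0]<=hi)&(h[...,1]>120)&(h[...,2]>60)).astype('uint8')
    k=np.zeros_like(m);k[box[1]:box[3],box[0]:box[2]]=1
    n,_,st,ce=cv2.connectedComponentsWithStats(m*k)
    return [ce[i].round(1) for i in range(1,n) if st[i,4]>40]
E
python3 - <<'E'
from h import *
ref=cv2.imread("pics/side1.png")[:,:,::-1].copy()
rb,ry=caps("blue",ref),caps("yellow",ref);print(rb,ry)
def same(a,b): return len(a)==len(b) and all(min(np.linalg.norm(p-q) for q in b)<1.5 for p in a)
assert len(rb)==2 and len(ry)==1
if same(caps("yellow"),ry): print(pickplace((.463,.2495),-.005))
else: raise SystemExit("moved y")
n=caps("blue");print(n)
if same(n,rb): print(pickplace((.4997,.3505),.045))
else: raise SystemExit("moved b")
n=caps("blue");print(n)
snap(2);print(get_time())
E
```

```text
[array([305.7, 362. ]), array([247.6, 362.8])] [array([343.4, 319.6])]
grip 0.35612267401709297 0.3574935607405648 13.125 [ 0.7 -0.7 -0.9]
touch True [ 0.64136029 -0.04267844  0.11662222]
True
[array([305.8, 361.9]), array([247.6, 362.7])]
grip 0.36273225403140924 0.35898756869358855 21.0417 [ 0.6 -0.1 -2. ]
touch True [0.63537822 0.0069879  0.1166997 ]
True
[array([247.6, 362.8])]
24.725
```

View pics/side2.png

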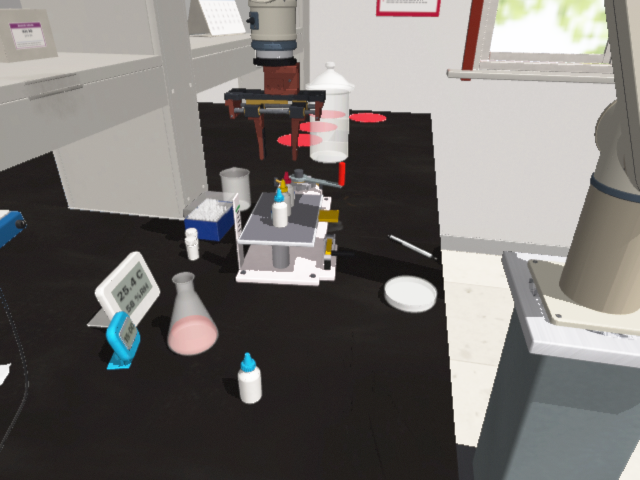

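Three bottles stand on the deck; the last blue one is unmoved at (248,363).

```bash
python3 - <<'E'
from h import *
print(pickplace((.577,.368),.095))
w=2.67+YAW+.107
g=[.671+.125*np.cos(w),-.284+.125*np.sin(w)]
p=get_tcp_pos(); 
movel([p[0]-.1,p[1]+.05,.3],v=.3)
snap(3);print(get_time(),g)
s=cv2.imread("pics/side3.png");t=cv2.imread("pics/top3.png")
crop(s,(220,150,370,290),4,"pics/a5.png");crop(t,(280,130,530,270),3,"pics/a6.png")
E
```

```text
grip 0.35918356125094447 0.35833999745316525 28.9833 [-0.4 -0.2 -0.5]
touch True [0.62948797 0.05667784 0.11685572]
True
33.0083 [np.float64(0.5496902843881902), np.float64(-0.2538511542811035)]
```

View pics/a5.png

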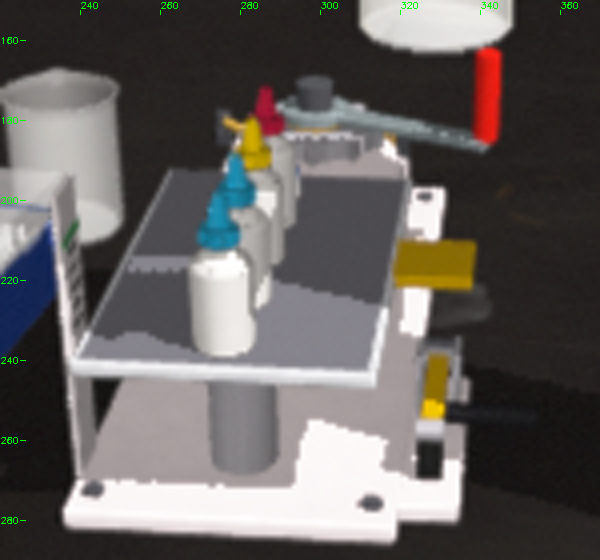

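View pics/a6.png

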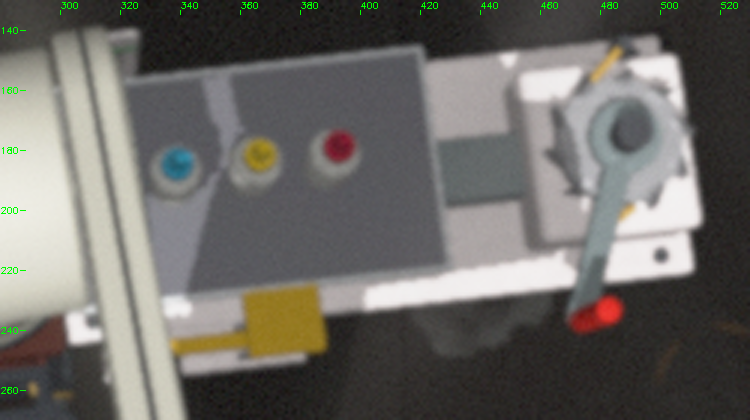

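```bash
cat >> h.py <<'E'
AX=np.array([.671,-.284]);LZ=.112
def lv(a,z=LZ):
    w=2.67+YAW+a;return [AX[0]+.125*np.cos(w),AX[1]+.125*np.sin(w),z]
LQ=down(2.67+YAW+.475+np.pi/2)
def lang():
    p=get_tcp_pos();return round(float((np.arctan2(p[1]-AX[1],p[0]-AX[0])%(2*np.pi))-2.67-YAW),3)
def right():
    for a in(.2,.4,.6,.8): movel(lv(a),v=.15)
    s=movel(lv(1.04),v=.04,until_force=10);r=(s,lang(),np.round(get_ft_force(),1).tolist());return r
def left():
    for a in(.75,.55,.35,.15): movel(lv(a),v=.15)
    s=movel(lv(-.09),v=.04,until_force=10);r=(s,lang(),np.round(get_ft_force(),1).tolist());return r
E
python3 - <<'E'
from h import *
move_pose(lv(.107,.25),LQ)
command_gripper(.5)
print(movel(lv(.107,.16),v=.2), movel(lv(.107),v=.08,until_force=8))
command_gripper(.24); print(get_grip_width(),get_ft_force())
print(movel(lv(-.09),v=.04,until_force=10),lang(),get_ft_force())
print(right()); 
print(get_time());snap(4)
s=cv2.imread("pics/side4.png")
crop(s,(220,150,370,290),4,"pics/a7.png")
E
```

```text
False False
0.24057180259055666 [-0.51859895 -0.95845989  0.58462926]
True -0.004 [-2.49984474 -4.83745508  2.17388884]
(True, 0.997, [0.2, 0.9, 0.5])
39.0167
```

View pics/a7.png

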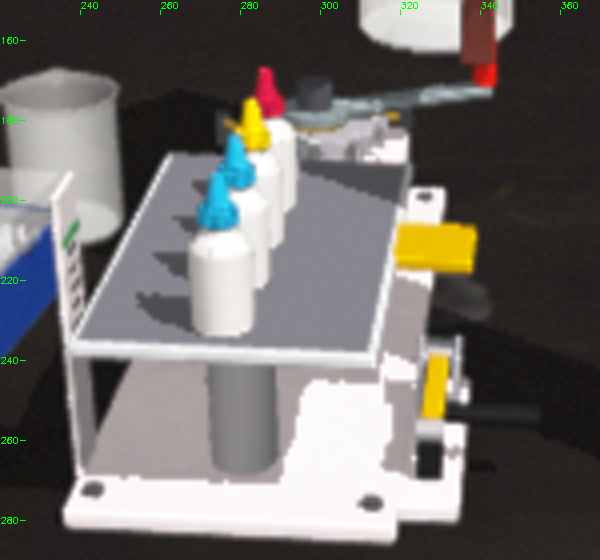

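View pics/top4.png

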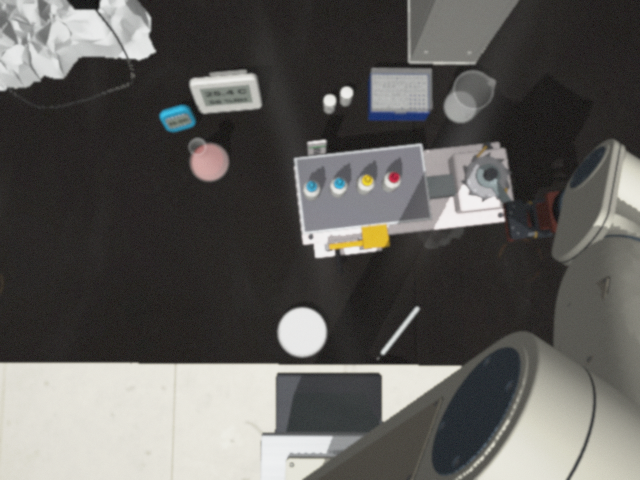

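```bash
python3 - <<'E'
from h import *
for i in range(3): print(left(),right())
print(left()); print(get_time());snap(5)
s=cv2.imread("pics/side5.png")
crop(s,(220,150,370,290),4,"pics/a8.png")
E
```

```text
(True, -0.005, [-1.7, -5.4, 2.4]) (True, 0.996, [0.2, 2.0, 0.6])
(True, -0.006, [-0.9, -5.2, 2.5]) (True, 0.995, [0.2, 1.2, 1.6])
(True, -0.007, [-1.4, -4.1, 1.9]) (True, 0.994, [-0.4, 1.9, 0.6])
(True, -0.007, [-1.4, -4.8, 2.2])
52.225
```

View pics/a8.png

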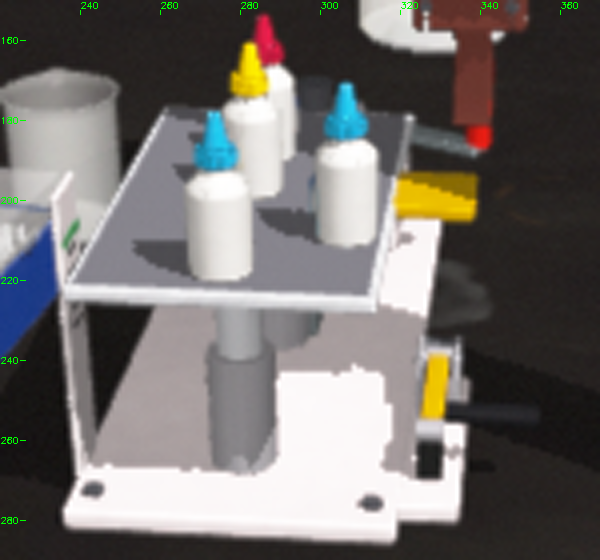

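```bash
python3 - <<'E'
from h import *
p=bp("side",(306.5,171),.217);c,s=np.cos(YAW),np.sin(YAW);d=p[:2]-L;print("b4 lift",c*d[0]+s*d[1],-s*d[0]+c*d[1])
print(right(),left()); print(get_time())
command_gripper(.5); movel(lv(.0,.26),v=.2)
p=get_tcp_pos();movel([p[0]-.12,p[1]-.08,.3],v=.3)
snap(6);print(get_time())
crop(cv2.imread("pics/side6.png"),(220,140,370,290),4,"pics/a9.png")
crop(cv2.imread("pics/top6.png"),(280,110,530,290),3,"pics/a10.png")
E
```

```text
b4 lift -0.055788284063203616 0.052270934914198215
(True, 0.993, [0.3, 2.6, 1.5]) (True, -0.007, [-1.0, -4.7, 2.0])
56.0667
58.275
```

View pics/a9.png

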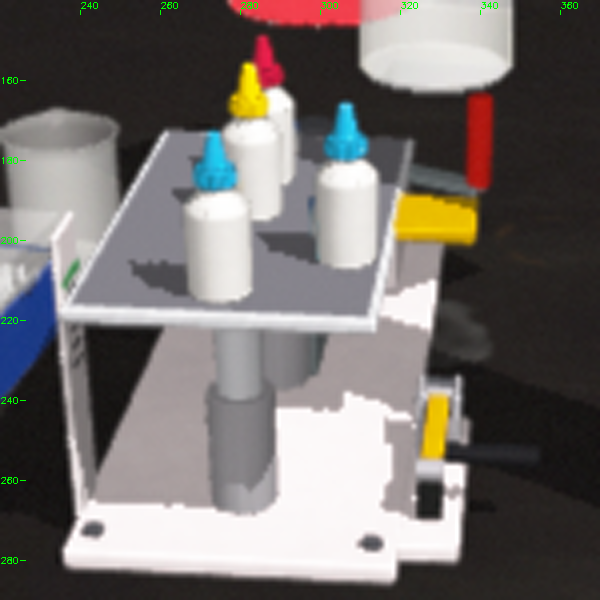

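View pics/a10.png

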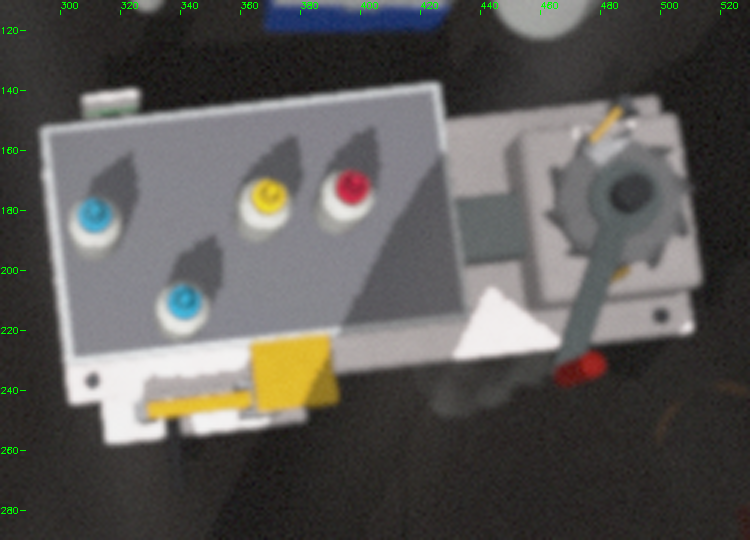

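```bash
python3 - <<'E'
from h import *
np.set_printoptions(precision=4,suppress=True)
for z in(.136,.144,.146):
    print(z,[proj("top",lift(*q,z)).round(1) for q in((.075,.125),(.075,-.125),(-.075,-.125))],[proj("side",lift(*q,z)).round(1) for q in((.075,-.125),(-.075,.125),(.075,.125))])
def inv(p):
    c,s=np.cos(YAW),np.sin(YAW);d=p[:2]-L;return np.array([c*d[0]+s*d[1],-s*d[0]+c*d[1],p[2]])
print("b4",inv(bp("top",(341.3,210.3),.227)),inv(bp("side",(306.5,166),.227)))
g=tri((477.3,252-20),(340,164)).x;print("grip",g,np.arctan2(g[1]-AX[1],g[0]-AX[0])-2.67-YAW)
print("pin",[inv(bp("side",u,.04)) for u in((331.3,253),(354.5,253.7),(332,253),(354.5,253.5))])
pv=lift(0,0,0)
for tilt in(.5,.7,.9,1.1):
  for sg in(1,-1):
    ok=[]
    for a in(0,.5,1,1.5,1.85):
      g=lift(-.138,-.003+.06*np.cos(a),.04+.06*np.sin(a))
      f=lift(1,0,0)-lift(0,0,0);z=np.array([f[0]*np.cos(tilt),f[1]*np.cos(tilt),-np.sin(tilt)])
      q=quat(sg*(lift(0,1,0)-lift(0,0,0)),z)
      j=inverse_kinematics(list(g+.019*z),q);ok.append(None if j is None else np.round(j,2).tolist())
    print(tilt,sg,ok)
E
```

```text
0.136 [array([293.2, 152.8]), array([424.8, 138.5]), array([435.5, 216.7])] [array([260.4, 176.8]), array([312.8, 225.7]), array([234. , 222.3])]
0.144 [array([293. , 151.7]), array([425.7, 137.2]), array([436.5, 216. ])] [array([260.3, 173.6]), array([312.8, 221.8]), array([233.6, 218.5])]
0.146 [array([293. , 151.4]), array([425.9, 136.9]), array([436.7, 215.9])] [array([260.2, 172.8]), array([312.8, 220.8]), array([233.5, 217.5])]
b4 [-0.0573  0.0543  0.227 ] [-0.0558  0.0521  0.227 ]
grip [ 0.5511 -0.2434  0.1513] 0.024294930950570226
pin [array([-0.1074,  0.0576,  0.04  ]), array([-0.1561,  0.056 ,  0.04  ]), array([-0.1089,  0.0574,  0.04  ]), array([-0.1561,  0.0551,  0.04  ])]
0.5 1 [[-0.17, 1.01, 2.47, 2.89, 1.39, 1.48], [-0.19, 0.91, 2.49, 2.86, 1.32, 1.49], [-0.27, 0.83, 2.49, 2.78, 1.24, 1.5], [-0.37, 0.78, 2.48, 2.68, 1.18, 1.51], [-0.44, 0.78, 2.46, 2.61, 1.15, 1.51]]
0.5 -1 [[-0.17, 1.01, 2.47, 2.89, 1.39, -1.67], [-0.19, 0.91, 2.49, 2.86, 1.32, -1.65], [-0.27, 0.83, 2.49, 2.78, 1.24, -1.64], [-0.37, 0.78, 2.48, 2.68, 1.18, -1.63], [-0.44, 0.78, 2.46, 2.61, 1.15, -1.63
[... 412 characters left out ...]
[-0.1, 0.66, 2.38, 2.89, 0.57, 1.61], [-0.12, 0.57, 2.38, 2.82, 0.49, 1.67], [-0.18, 0.5, 2.37, 2.67, 0.42, 1.76], [-0.26, 0.48, 2.36, 2.5, 0.4, 1.87], [-0.32, 0.49, 2.34, 2.4, 0.41, 1.91]]
0.9 -1 [[-0.1, 0.66, 2.38, 2.89, 0.57, -1.53], [-0.12, 0.57, 2.38, 2.82, 0.49, -1.47], [-0.18, 0.5, 2.37, 2.67, 0.42, -1.38], [-0.26, 0.48, 2.36, 2.5, 0.4, -1.27], [-0.32, 0.49, 2.34, 2.4, 0.41, -1.23]]
1.1 1 [[-0.07, 0.57, 2.29, 2.69, 0.2, 1.84], [-0.09, 0.49, 2.29, 2.37, 0.14, 2.15], None, None, None]
1.1 -1 [[-0.07, 0.57, 2.29, 2.69, 0.2, -1.3], [-0.09, 0.49, 2.29, 2.37, 0.14, -0.99], [-0.14, 0.44, 2.27, 1.79, 0.12, -0.45], [-0.22, 0.42, 2.26, 1.45, 0.15, -0.18], [-0.27, 0.43, 2.24, 1.41, 0.17, -0.18]]
```

```bash
cat >> h.py <<'E'
FX=lift(1,0,0)-lift(0,0,0);FY=lift(0,1,0)-lift(0,0,0);TILT=.7
PZ=np.array([FX[0]*np.cos(TILT),FX[1]*np.cos(TILT),-np.sin(TILT)]);PQ=quat(FY,PZ)
def pin(a,x=-.138,back=0.,r=.06,py=-.003,pz=.04):
    g=lift(x,py+r*np.cos(a),pz+r*np.sin(a));return list(g+(.019-back)*PZ)
E
python3 - <<'E'
from h import *
np.set_printoptions(precision=2,suppress=True)
print(np.array(get_joint_pos()),np.array(get_tcp_pos()))
for p in[(.42,-.3,.42),(.38,-.2,.42),(.38,-.1,.35),(.40,0.,.25),(.42,0,.2),pin(0,back=.1),pin(0,back=.0)]:
    j=inverse_kinematics(list(p),PQ);d=inverse_kinematics(list(p),down(YAW))
    print(np.array(p),None if j is None else np.array(j),None if d is None else np.array(d))
E
```

```text
[-0.65  0.23  1.72 -0.01  1.22  0.8 ] [ 0.43 -0.32  0.3 ]
[ 0.42 -0.3   0.42] None [-0.64  0.08  1.63 -0.    1.43 -0.76]
[ 0.38 -0.2   0.42] None [-0.51 -0.07  1.78 -0.    1.43 -0.63]
[ 0.38 -0.1   0.35] None [-0.29 -0.09  1.95 -0.    1.28 -0.41]
[0.4  0.   0.25] None [-0.03  0.04  2.07 -0.    1.03 -0.15]
[0.42 0.   0.2 ] None [-0.03  0.15  2.08 -0.    0.91 -0.15]
[ 0.43 -0.01  0.09] None [-0.04  0.37  2.12 -0.    0.64 -0.16]
[0.51 0.   0.03] [-0.13  0.81  2.44  2.91  0.98  1.54] [-0.02  0.58  1.98 -0.    0.59 -0.14]
```

```bash
python3 - <<'E'
import h
from h import *
np.set_printoptions(precision=2,suppress=True)
for t in(1.2,1.25):
  for sg in(1,-1):
    h.PZ=np.array([FX[0]*np.cos(t),FX[1]*np.cos(t),-np.sin(t)]);q=quat(sg*FY,h.PZ)
    for a,b in((0,.12),(0,0),(.4,0),(.8,0),(1.2,0),(1.6,0),(1.85,0),(1.85,.1)):
        j=inverse_kinematics(pin(a,x=-.141,back=b),q);print(t,sg,a,b,np.array(pin(a,x=-.141,back=b)),None if j is None else np.array(j))
print(bp("side",(335,279),.0))
E
```

```text
1.2 1 0 0.12 [ 0.46 -0.    0.13] [-0.08  0.22  2.29  0.28  0.27 -2.03]
1.2 1 0 0 [0.5  0.   0.02] None
1.2 1 0.4 0 [ 0.5  -0.    0.05] None
1.2 1 0.8 0 [ 0.5  -0.02  0.07] [-0.1   0.44  2.23  0.65  0.13 -2.42]
1.2 1 1.2 0 [ 0.5  -0.04  0.08] [-0.15  0.41  2.22  0.58  0.18 -2.4 ]
1.2 1 1.6 0 [ 0.51 -0.06  0.08] [-0.21  0.41  2.2   0.59  0.21 -2.47]
1.2 1 1.85 0 [ 0.51 -0.07  0.08] [-0.24  0.42  2.19  0.63  0.22 -2.53]
1.2 1 1.85 0.1 [ 0.47 -0.08  0.17] [-0.28  0.17  2.21  0.34  0.44 -2.26]
1.2 -1 0 0.12 [ 0.46 -0.    0.13] [-0.08  0.22  2.29  0.28  0.27  1.12]
1.2 -1 0 0 [0.5  0.   0.02] None
1.2 -1 0.4 0 [ 0.5  -0.    0.05] None
1.2 -1 0.8 0 [ 0.5  -0.02  0.07] [-0.1   0.44  2.23  0.65  0.13  0.72]
1.2 -1 1.2 0 [ 0.5  -0.04  0.08] [-0.15  0.41  2.22  0.58  0.18  0.74]
1.2 -1 1.6 0 [ 0.51 -0.06  0.08] [-0.21  0.41  2.2   0.59  0.21  0.68]
1.2 -1 1.85 0 [ 0.51 -0.07  0.08] [-0.24  0.42  2.19  0.63  0.22  0.61]
1.2 -1 1.85 0.1 [ 0.47 -0.08  0.17] [-0.28  0.17  2.21  0.34  0.44  0.88]
1.25 1 0 0.12 [ 0.46 -0.    0.14] [-0.07  0.23  2.25  0.18  0.35 -1.92]
1.25 1 0 0 [0.5  0.   0.02] None
[... 290 characters left out ...]
1 1.85 0 [ 0.51 -0.07  0.08] [-0.23  0.42  2.17  0.41  0.28 -2.31]
1.25 1 1.85 0.1 [ 0.48 -0.08  0.17] [-0.26  0.18  2.17  0.25  0.5  -2.15]
1.25 -1 0 0.12 [ 0.46 -0.    0.14] [-0.07  0.23  2.25  0.18  0.35  1.22]
1.25 -1 0 0 [0.5  0.   0.02] None
1.25 -1 0.4 0 [ 0.5  -0.    0.05] [-0.06  0.49  2.21  0.42  0.14  0.98]
1.25 -1 0.8 0 [ 0.5  -0.02  0.07] [-0.1   0.44  2.2   0.35  0.2   1.02]
1.25 -1 1.2 0 [ 0.5  -0.04  0.08] [-0.14  0.41  2.19  0.35  0.24  0.98]
1.25 -1 1.6 0 [ 0.51 -0.06  0.08] [-0.2   0.41  2.17  0.38  0.27  0.9 ]
1.25 -1 1.85 0 [ 0.51 -0.07  0.08] [-0.23  0.42  2.17  0.41  0.28  0.83]
1.25 -1 1.85 0.1 [ 0.48 -0.08  0.17] [-0.26  0.18  2.17  0.25  0.5   0.99]
[0.51 0.04 0.  ]
```

```bash
cat >> h.py <<'E'
def settilt(t,sg=-1):
    global PZ,PQ
    PZ=np.array([FX[0]*np.cos(t),FX[1]*np.cos(t),-np.sin(t)]);PQ=quat(sg*FY,PZ)
def pin(a,x=-.147,back=0.,r=.06,py=-.003,pz=.04,off=.012):
    g=lift(x,py+r*np.cos(a),pz+r*np.sin(a));return list(g+(off-back)*PZ)
E
python3 - <<'E'
import h
from h import *
np.set_printoptions(precision=2,suppress=True)
for t in(1.27,1.3,1.33):
    h.settilt(t)
    for a,b in((0,.12),(0,0),(.4,0),(.8,0),(1.2,0),(1.85,0),(1.85,.1)):
        j=inverse_kinematics(pin(a,back=b),h.PQ);print(t,a,b,np.array(pin(a,back=b)),None if j is None else np.array(j))
E
```

```text
1.27 0 0.12 [ 0.46 -0.    0.14] [-0.07  0.21  2.25  0.15  0.39  1.25]
1.27 0 0 [0.49 0.   0.03] [-0.05  0.52  2.22  0.45  0.12  0.96]
1.27 0.4 0 [ 0.49 -0.    0.05] [-0.07  0.46  2.21  0.32  0.18  1.08]
1.27 0.8 0 [ 0.49 -0.02  0.07] [-0.1   0.42  2.2   0.28  0.23  1.09]
1.27 1.2 0 [ 0.5  -0.04  0.08] [-0.15  0.39  2.19  0.29  0.28  1.04]
1.27 1.85 0 [ 0.5  -0.07  0.09] [-0.23  0.4   2.17  0.35  0.31  0.9 ]
1.27 1.85 0.1 [ 0.47 -0.08  0.18] [-0.26  0.16  2.17  0.22  0.54  1.02]
1.3 0 0.12 [ 0.46 -0.    0.14] [-0.06  0.22  2.22  0.12  0.44  1.29]
1.3 0 0 [0.49 0.   0.03] [-0.05  0.52  2.2   0.29  0.16  1.12]
1.3 0.4 0 [ 0.49 -0.    0.05] [-0.06  0.46  2.19  0.22  0.22  1.18]
1.3 0.8 0 [ 0.49 -0.02  0.07] [-0.09  0.42  2.18  0.21  0.28  1.16]
1.3 1.2 0 [ 0.49 -0.04  0.08] [-0.14  0.4   2.17  0.22  0.32  1.11]
1.3 1.85 0 [ 0.5  -0.07  0.09] [-0.23  0.4   2.15  0.27  0.35  0.98]
1.3 1.85 0.1 [ 0.47 -0.08  0.18] [-0.25  0.17  2.14  0.18  0.58  1.06]
1.33 0 0.12 [ 0.46 -0.    0.14] [-0.06  0.23  2.19  0.09  0.49  1.32]
1.33 0 0 [0.49 0.   0.03] [-0.05  0.52  2.18  0.2   0.21  1.22]
1.33 0.4 0 [ 0.49 -0.    0.05] [-0.06  0.47  2.18  0.16  0.27  1.24]
1.33 0.8 0 [ 0.49 -0.02  0.07] [-0.09  0.42  2.17  0.16  0.32  1.22]
1.33 1.2 0 [ 0.49 -0.04  0.08] [-0.14  0.4   2.15  0.17  0.36  1.16]
1.33 1.85 0 [ 0.5  -0.07  0.09] [-0.22  0.41  2.13  0.21  0.38  1.04]
1.33 1.85 0.1 [ 0.48 -0.08  0.18] [-0.24  0.18  2.12  0.15  0.62  1.1 ]
```

```bash
python3 - <<'E'
import h
from h import *
h.settilt(1.3)
move_pose(pin(0,back=.2),h.PQ)
command_gripper(.45)
movel(pin(0,back=.05),v=.2)
print(movel(pin(0),v=.05,until_force=6),get_tcp_pos(),pin(0))
print(np.round(get_ft_force(),1))
snap(7);print(get_time())
crop(cv2.imread("pics/side7.png"),(270,140,420,290),4,"pics/a11.png")
E
```

```text
False [0.49033747 0.00152113 0.02861822] [np.float64(0.4902811346037481), np.float64(0.0015270730479365394), np.float64(0.028437301774993685)]
[-0.2  0.   0.8]
61.975
```

View pics/a11.png

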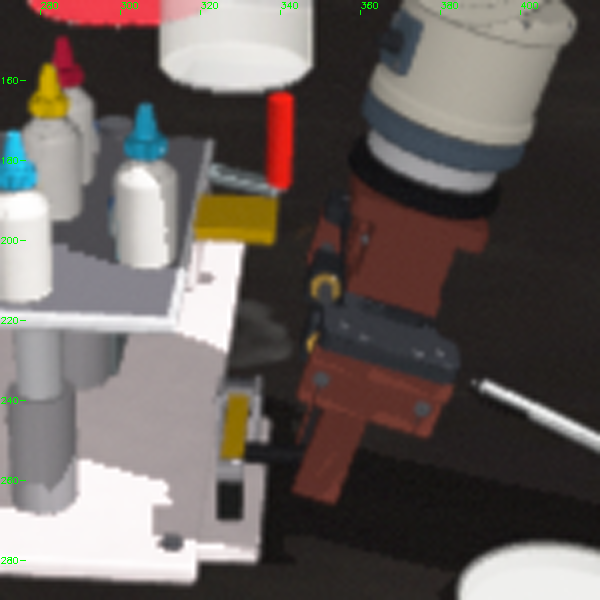

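```bash
python3 - <<'E'
import h
from h import *
h.settilt(1.3)
command_gripper(0);print(get_grip_width()*88,np.round(get_ft_force(),1))
for a in(.15,.3,.45,.6):
    movel(pin(a),v=.06);print(a,np.round(get_ft_force(),1),np.round(get_ft_torque(),2))
snap(8);print(get_time())
crop(cv2.imread("pics/side8.png"),(270,140,420,290),4,"pics/a12.png")
E
```

```text
11.192156869480772 [ 0.1 16.4  1.3]
0.15 [ 0.2 18.6  2.5] [2.9  0.2  0.87]
0.3 [-1.1 21.1  5.6] [3.45 0.2  1.02]
0.45 [-2.8 23.8  9.6] [4.06 0.24 1.21]
0.6 [-3.8 29.2 16. ] [4.93 0.2  1.4 ]
63.8333
```

View pics/a12.png

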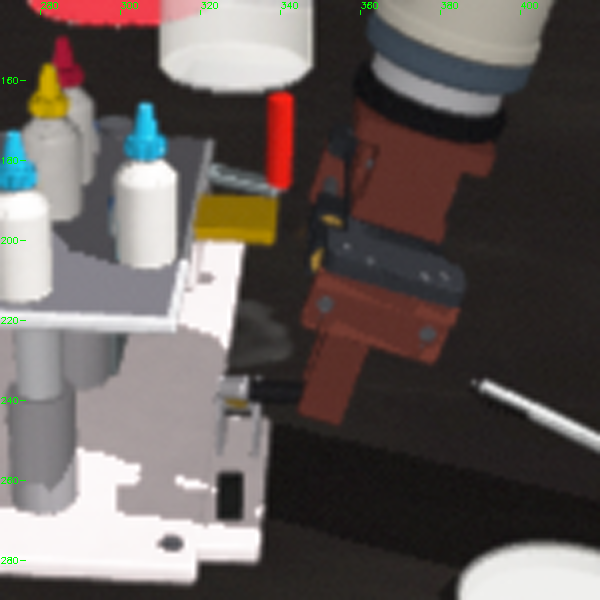

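```bash
python3 - <<'E'
import h
from h import *
h.settilt(1.3)
for py,pz in((-.001,.04),(.001,.04),(.003,.04),(.003,.042)):
    movel(pin(.6,py=py,pz=pz),v=.03);f=get_ft_force();print(py,pz,np.round(f,1))
E
```

```text
-0.001 0.04 [-2.1 15.   8.2]
0.001 0.04 [0.9 1.3 1.4]
0.003 0.04 [  1.9 -11.6  -7.8]
0.003 0.042 [  2.2 -17.1  -8.4]
```

```bash
python3 - <<'E'
import h
from h import *
h.settilt(1.3)
py=.0012;pz=.04
for a in np.arange(.6,1.73,.12):
    movel(pin(a,py=py,pz=pz),v=.06);f=np.array(get_ft_force())
    fy=f@FY;fr=fy*np.cos(a)+f[2]*np.sin(a);print(round(a,2),np.round(f,1),round(fr,1))
    # radial correction: outward force -> move outward
    py+=np.clip(fr*np.cos(a)*.00012,-.001,.001);pz+=np.clip(fr*np.sin(a)*.00012,-.001,.001)
print(py,pz,get_grip_width()*88)
snap(9);print(get_time())
crop(cv2.imread("pics/side9.png"),(270,140,420,290),4,"pics/a13.png")
E
```

```text
0.6 [-0.7  3.5  1.2] 3.7
0.72 [-1.7  4.9  5.6] 7.6
0.84 [-1.4  7.4  6.1] 9.5
0.96 [-2.5  7.6  7.5] 10.7
1.08 [-2.6  4.6  9. ] 10.3
1.2 [-3.5  4.5 10.7] 11.7
1.32 [-3.8  5.1 13.9] 14.8
1.44 [-3.9  3.7 13.5] 14.0
1.56 [-1.8  1.8 10.1] 10.1
1.68 [-4.3  0.6  8.1] 7.9
0.0053995258435251 0.04864159968132893 11.201464124148435
67.5833
```

View pics/a13.png

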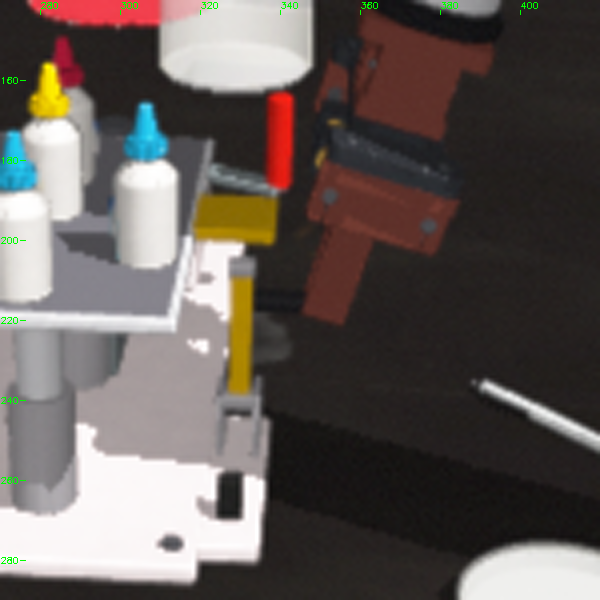

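```bash
python3 - <<'E'
import h
from h import *
h.settilt(1.3)
p=np.array(get_tcp_pos());f0=np.array(get_ft_force())
for d,dz in((.005,-.0002),(.010,-.0009),(.014,-.0017),(.018,-.0026)):
    s=movel(list(p-d*FY+[0,0,dz]),v=.03,until_force=8);print(d,s,np.round(np.array(get_ft_force()),1),((np.array(get_tcp_pos())-p)@FY).round(4))
    if s: break
snap(10);print(get_time())
crop(cv2.imread("pics/side10.png"),(270,140,420,290),4,"pics/a14.png")
E
```

```text
0.005 False [-2.8  1.2  6.7] -0.0052
0.01 False [-3.5 -0.3  5.7] -0.0102
0.014 False [-1.9  0.5  2.2] -0.0142
0.018 True [ 0.2 12.3 10.1] -0.015
68.8167
```

View pics/a14.png

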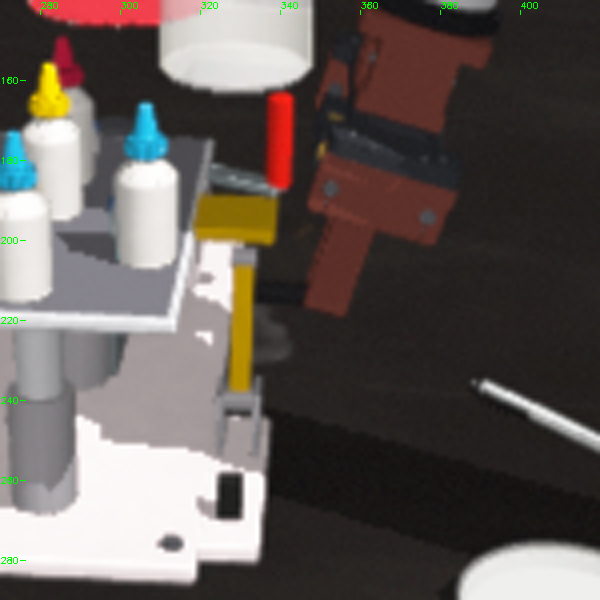

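View pics/top10.png

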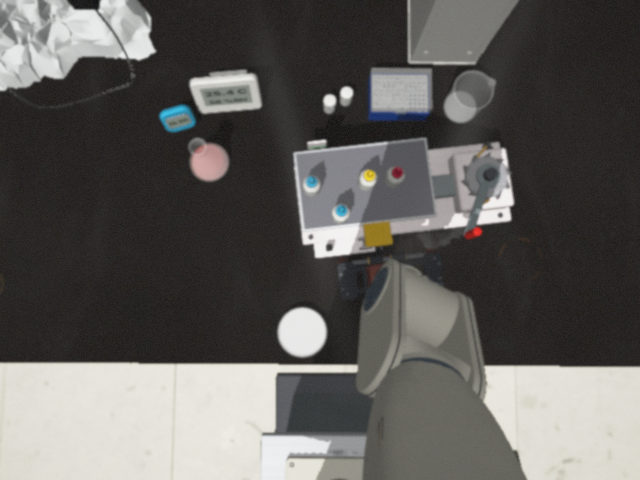

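```bash
python3 - <<'E'
import h
from h import *
h.settilt(1.3)
command_gripper(.3)
p=np.array(get_tcp_pos());movel(list(p-.1*h.PZ),v=.12)
q=np.array(get_tcp_pos());movel([q[0]-.02,q[1]-.20,.3],v=.25)
wait(.5);snap(11);print(get_time())
crop(cv2.imread("pics/side11.png"),(220,130,370,290),4,"pics/a15.png")
crop(cv2.imread("pics/top11.png"),(280,110,530,290),3,"pics/a16.png")
E
```

```text
71.9333
```

View pics/a15.png

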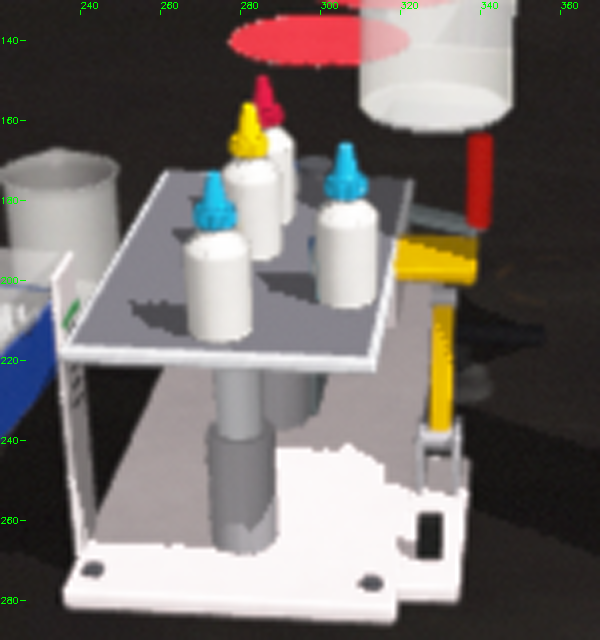

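View pics/a16.png

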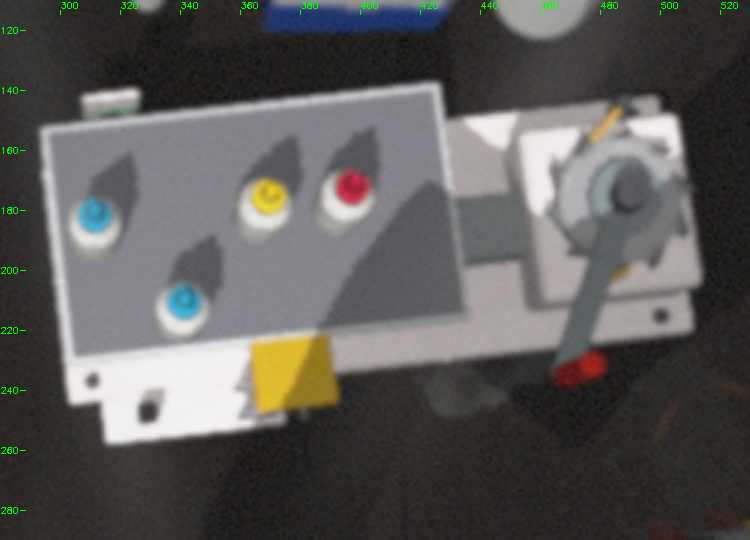

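View pics/side11.png

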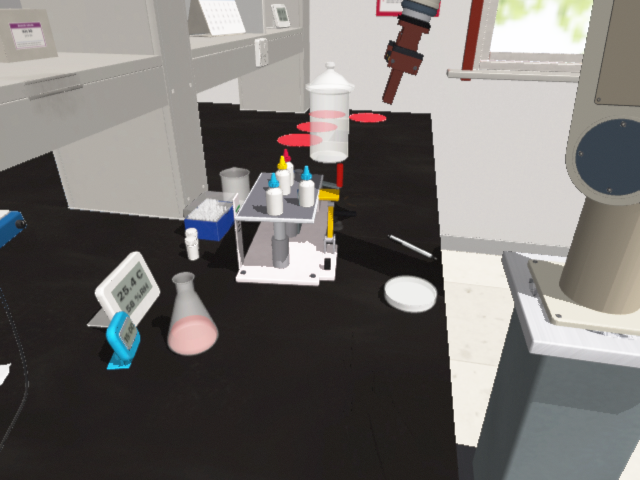

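```bash
python3 - <<'E'
from station import *
job_done();print(get_time())
E
```

```text
the job is handed in; nothing more can be done
the job is handed in; nothing more can be done
```

The job is done and handed in at about 72 s of the 210 s allowed. I stood all four bottles on the deck while it was down and gave the lever five full strokes. I then swung the safety prop over onto its stop under the tongue and let go.

Last checks:
- **Deck:** its corners in both pictures fit a top height of about 0.146 m, just over the green line at 0.144.
- **Prop:** it stays past upright on its own under the tongue, with the gripper well clear.
- **Lever:** it is at its left stop. The picture reads about 0.02 rad, but the travel I measured between stops was 0.96 rad against 0.95 expected, so I take that as a small calibration offset.
- **Bystanders:** the flask and the petri dish are where they started.

**Bottle 4:** this blue-capped bottle was knocked about 5 cm towards the robot while the deck was going up. It is still upright, but its foot is only about 3–7 mm inside the near edge. I left it there rather than handle it on the raised deck.

**Prop pin:** on the first part of the swing the pinch was about 4 mm off, and the wrist read up to 29 N. I corrected the path, and the force stayed below about 15 N from there until the prop met its stop.

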